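# Set the tilt step of a flask rocker

### The arm

A 7-joint arm with a two-finger parallel gripper is mounted at the origin on the work surface. World frame = base frame: x ahead of the robot, y to its left, z up, the work surface at z = 0. Lengths are in m, angles in rad, forces in N, time in s.
With the tool pointing down it reaches from about 0.4 to 0.875 m from the base axis. Payload 19.3 kg.
Tool frame: the origin (TCP) lies at the very end of the fingers, on their centre line; the grasp point (between the pads) lies 19 mm behind it; z points along the fingers, y is the line along which they close (so a half turn about z gives the same grasp; the last joint's range is limited). The gripper opens to 85 mm and grips with 20 to 120 N. Pads are 22 mm wide; open, the fingers measure 114 mm over their backs; the gripper's body (76 mm by 85 mm) begins 54 mm behind the grasp point. The pads swing forward as they close: fully open they stand 13 mm farther back than shut.
Start: joints at [-0.07, 0.521, -0.036, 1.599, 0.021, 1.021, -0.113], TCP at [0.625, -0, 0.231] pointing down, gripper open.
Joint ranges: [-2.91, 2.91], [-0.3, 2.13], [-1.5, 1.42], [0.17, 2.43], [-1.26, 4.41], [0.16, 1.93], [-2.52, 2.52]. Speed limits (rad/s): [1.89, 1.89, 2.39, 2.39, 3.01, 3.01, 3.01].

### API

Orientations are given as [roll, pitch, yaw] about the fixed x, y, z axes, in that order (R = Rz(yaw) Ry(pitch) Rx(roll)).
In Python, from workcell import bot gives the robot as it stands.
- The arm moves only by the tool servo_tool, never from a script. Its argument "plan" is a list of rows, each a list of 7 numbers: the finger opening in cm, from 0 to 8.54, then the shift along the tool's x, y, z in cm, then the turn, a rotation vector about the tool's x, y, z in degrees. In form: [[fingers, x, y, z, wx, wy, wz], ...]. A call has 1 to 10 rows; each row is the pose to reach, as a shift and turn from the pose commanded when the call began, along the tool's axes at that moment; what a row does not reach only later rows make up. A row lasts 1/10 s, in which the tool goes at most 50 mm and 8.59 degrees, less where a joint would pass 70% of its speed; a pose out of reach is approached as far as the arm can. A call with a gripper value outside its range is refused whole. The fingers move at their own pace and stop on an object; "force" is the grip in N (left out, the last holds). Time passes only in rows, so rows that repeat a pose let the fingers close. It gives the time, the measured TCP pose, the force, the opening and the grip force at its end, in the units of the state.
- bot.observe(): the state, without advancing time (a new reading comes with each control period).
- bot.grab_frame(name): name is "scene" or "side" or "wrist"; returns a dict with "frame" (480x640x3 uint8, blue, green, red), "mtx" (3x3 intrinsics, pixels), "R" (3x3) and "t" (3): a world point X has camera coordinates R X + t; the wrist camera has in their place "T_tool_cam" (4x4, takes a point from camera to tool coordinates, whose origin is the TCP and whose axes are the flange's). Camera axes: x right, y down, z forward; pixel columns grow to the right and rows downward; lengths in m; the calibration is good to about 2 mm. A picture is of the moment at which its call begins: read the wrist's pose just before it. There is no depth.
- bot.job_done(): hands the job in; it is judged then, once.
The state is a dict: "clock": time; "qpos": joint angles; "qd": joint speeds; "joint_efforts": joint torques, N m; "position": TCP position; "tool_rot": TCP orientation; "force": force on the tool from outside, world axes, zero at the start; "moment": the same for the moment, N m; "grip_width": finger opening in m; "finger_force": force on a finger pad.
Only numpy, scipy, OpenCV 4.12 (cv2) and the standard library are available. Lean on these libraries where they do the work, as an engineer would, in place of code of your own. Each camera call takes 0.05 s, during which the arm holds its last target. There are 200 camera calls.

### The job

Set the flask rocker to its marked tilt step: lift the selector lever by its knob out of the notch it sits in, carry it along the gate to the notch beside the pointed tab (the round studs mark the other steps), and lower it fully down into that notch. Then let go of it.

Things in the scene. Friction and masses are not known exactly. Their poses are not given: they have to be found in the camera images.
- knob (a point): Centre of the selector lever's black round knob: 30 mm diameter, 36 mm tall, upright on a 10 mm steel stem, on the grey housing of the rocker; 157 mm above the bench when the lever is down. y axis along the gate, z up; it does not turn. A 10 mm cross pin on the stem below lies in a notch of the gate's two steel rails (tops 105 mm above the bench, outer faces 39 mm apart, 200 mm long).
- lever (a joint): Lift of the lever, m: 0 with its pin at the bottom of a notch, above 0.018 clear of the rail tops, 0.035 at the upper stop. It moves only straight up and down and, once clear, along the gate. Weight and a light spring, 2.5 to 4.5 N together, pull it down.
- carriage (a joint): Position of the lever along the gate, m, positive to the knob's +y. Five notches, 16 mm wide, 18 mm deep, with rounded corners, at -0.072, -0.036, 0 (where it starts), 0.036 and 0.072; end stops at -0.080 and 0.080.
- pointer_tab (a point): Flat dark steel arrow, 38 mm long, 24 mm wide, 8 mm thick, fixed on the housing on the side of the gate away from the robot, tip towards its notch. Point on its upper face, 83 mm above the bench, straight across from the notch, 50 mm from the gate's centre line. y axis along the gate, -x to the gate. Round studs, 12 mm diameter, in the same row mark the three other free notches.

How it is judged:
By the outcome, as a careful person would: the job done as asked, in the order asked, and still so for the second after the job is handed in, with the robot touching nothing.
It also fails if it takes over 29 s, if anything falls off the work surface, if the arm or the gripper's body presses on something with over 40 N, if the wrist force passes 120 N, or if a joint passes its speed limit or range.

## Working session

There is one attempt and no reset: what is moved stays moved. The work goes in short steps, Python scripts to look and compute and a tool call to move; the robot and the scene stay as the last step left them, time stands still between calls to the robot, and variables do not carry over. Pictures are saved under pics/ and viewed, at most 10 in all, crops included, and the job is handed in when it is done.

Besides the shell and the picture viewer there is one more tool, called after "Request:" as a command line: name --pt "numbers of a row" for each row, then --argument value for the rest. servo_tool: Moves the arm, as the interface text tells. Its arguments: {"type":"object","properties":{"plan":{"type":"array","items":{"type":"array","items":{"type":"number"}}},"force":{"type":"number"}},"required":["plan"]}

```bash
mkdir -p pics; cat > h.py <<'E'
import numpy as np, cv2
from workcell import bot
from scipy.spatial.transform import Rotation as Ro
def ray(f,u,v):
    d=np.linalg.inv(f["mtx"])@[u,v,1.]; R=np.array(f["R"]);t=np.array(f["t"])
    return -R.T@t, R.T@d
def plane(f,u,v,z):
    c,d=ray(f,u,v); return c+d*(z-c[2])/d[2]
def proj(f,X):
    p=np.array(f["mtx"])@(np.array(f["R"])@X+f["t"]); return p[:2]/p[2]
E
python3 - <<'E'
from h import *
import pickle
s=bot.observe();print(s["position"],s["tool_rot"],s["force"],s["grip_width"],s["clock"])
fs={n:bot.grab_frame(n) for n in("scene","side","wrist")}
pickle.dump(fs,open("f0.pkl","wb"))
for n in fs: cv2.imwrite(f"pics/{n}0.png",fs[n]["frame"])
E
```

```text
[ 6.24668425e-01 -3.36316050e-05  2.30745492e-01] [-3.14048959e+00  8.28161751e-05  1.57079646e+00] [ 0.09536945 -0.12624189  0.17917077] 0.08532244487398248 0.0
```

View pics/scene0.png

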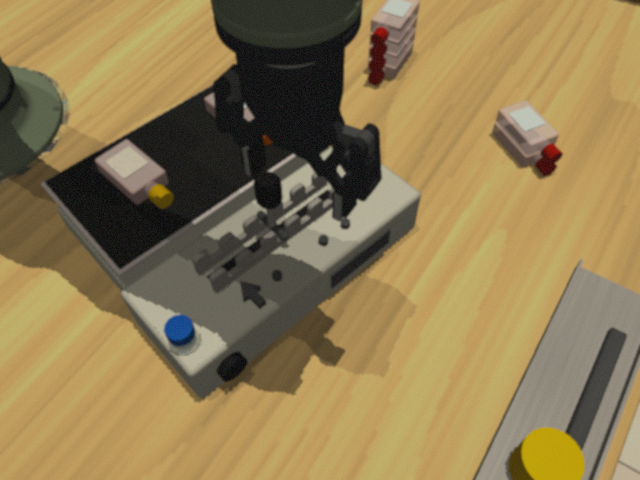

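View pics/side0.png

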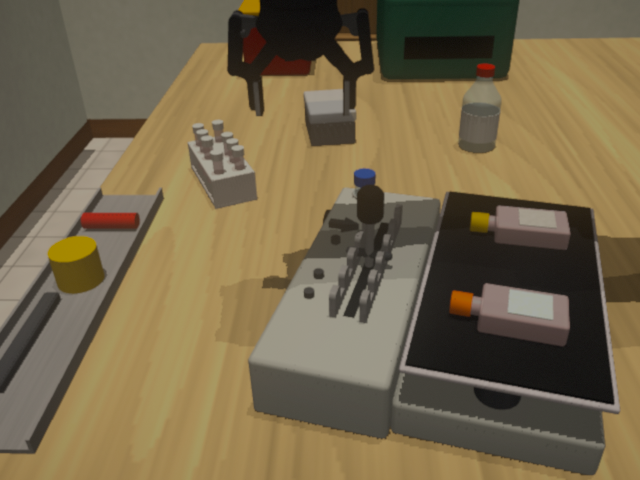

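View pics/wrist0.png

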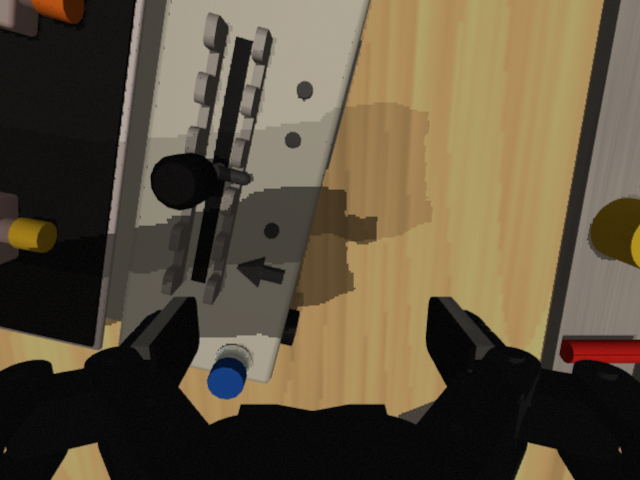

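The wrist view shows the knob at (183,181), the arrow tab at about (260,270), and studs at (271,231), (293,140) and (305,90). The scene view has the knob at (268,190) and the arrow at (252,293). The side view has the knob at (370,203). The marked notch is the end one, on the blue-button side.

```bash
cat >> h.py <<'E'
def wcam(f,pos,rot):
    T=np.array(f["T_tool_cam"]);Rt=Ro.from_euler("xyz",rot).as_matrix()
    Rc=Rt@T[:3,:3];c=Rt@T[:3,3]+pos
    f["R"]=Rc.T;f["t"]=-Rc.T@c;return f
def tri(obs):
    A=np.zeros((3,3));b=np.zeros(3);rs=[ray(*o) for o in obs]
    for c,d in rs:
        d=d/np.linalg.norm(d);P=np.eye(3)-np.outer(d,d);A+=P;b+=P@c
    X=np.linalg.solve(A,b);return X,[np.linalg.norm(proj(o[0],X)-o[1:]) for o in obs]
E
python3 - <<'E'
from h import *
import pickle
fs=pickle.load(open("f0.pkl","rb"));s=bot.observe()
w=wcam(fs["wrist"],s["position"],s["tool_rot"])
print("tri",tri([(w,183,181),(fs["scene"],268,190),(fs["side"],370,203)]))
print("tri2",tri([(fs["scene"],268,190),(fs["side"],370,203)]))
def blobs(f,box,th):
    x0,y0,x1,y1=box;g=cv2.cvtColor(f["frame"],cv2.COLOR_BGR2GRAY)[y0:y1,x0:x1]
    n,l,st,c=cv2.connectedComponentsWithStats((g<th).astype('uint8'))
    return [(st[i,4],(c[i]+[x0,y0]).round(1),st[i,:4]+[x0,y0,0,0]) for i in range(1,n) if st[i,4]>40]
for b in blobs(w,(150,150,215,212),45):print("knob",b)
for b in blobs(w,(235,70,320,160),90)+blobs(w,(234,215,288,290),55):print("st",b,plane(w,*b[1],.083))
P=np.array([plane(w,*p,.083) for p in [(305,90),(293,140),(271,231),(260,270)]]);print(P)
d=P[0]-P[2];print(np.linalg.norm(d),np.degrees(np.arctan2(d[1],d[0])))
E
```

```text
tri (array([0.55309928, 0.0419046 , 0.158143  ]), [np.float64(2.6182311746391167), np.float64(1.8359130760704374), np.float64(0.5757140392916457)])
tri2 (array([0.55362525, 0.04254525, 0.15792938]), [np.float64(1.159379943276189), np.float64(1.1598039427649487)])
knob (np.int32(3157), array([184.9, 180.9]), array([151, 150,  64,  62]))
st (np.int32(385), array([238.6,  90.2]), array([235,  70,  12,  59])) [0.57177932 0.09759404 0.083     ]
st (np.int32(491), array([251.7, 119. ]), array([236,  70,  30,  90])) [0.58034848 0.07794787 0.083     ]
st (np.int32(228), array([304.3,  90.2]), array([297,  82,  16,  18])) [0.61876435 0.09760233 0.083     ]
st (np.int32(203), array([292.5, 139.7]), array([285, 132,  16,  16])) [0.60987915 0.06337582 0.083     ]
st (np.int32(209), array([271.3, 230.5]), array([264, 222,  16,  17])) [ 0.59233577 -0.00554903  0.083     ]
st (np.int32(794), array([260.4, 271.1]), array([237, 256,  48,  31])) [ 0.582604   -0.03927429  0.083     ]
[[ 0.61926551  0.09773634  0.083     ]
 [ 0.61024556  0.06316172  0.083     ]
 [ 0.5920891  -0.0059528   0.083     ]
 [ 0.58231379 -0.03833497  0.083     ]]
0.10719139561372479 75.31340470985435
```

The stud spacing (107 mm against 108) and the 50 mm offset both agree with the knob at (0.553, 0.042). The gate's +y is at 75.6° in the world and the target is carriage -0.072. I'll go above the knob and turn so the fingers close along the gate.

Request:
servo_tool --pt "6 4.2 -7.15 0 0 0 -75.6" --pt "6 4.2 -7.15 0 0 0 -75.6" --pt "6 4.2 -7.15 0 0 0 -75.6" --pt "6 4.2 -7.15 0 0 0 -75.6" --pt "6 4.2 -7.15 0 0 0 -75.6" --pt "6 4.2 -7.15 0 0 0 -75.6" --pt "6 4.2 -7.15 0 0 0 -75.6" --pt "6 4.2 -7.15 0 0 0 -75.6" --pt "6 4.2 -7.15 0 0 0 -75.6" --pt "6 4.2 -7.15 0 0 0 -75.6" --force 40

```text
clock: 1.15
position: [0.5534, 0.0418, 0.2311]
tool_rot: [3.142, -0.0, 2.892]
force: [0.1, -0.2, 0.3]
grip_width: 0.0599
finger_force: 0.0
```

```bash
python3 - <<'E'
from h import *
f=bot.grab_frame("wrist");cv2.imwrite("pics/w1.png",f["frame"])
s=bot.observe();w=wcam(f,s["position"],s["tool_rot"])
for z in(.139,.157,.175):print(proj(w,np.array([.5535,.0422,z])))
E
```

```text
[314.2576469  243.77233999]
[314.43542095 251.86588027]
[314.64282064 261.30819069]
```

View pics/w1.png

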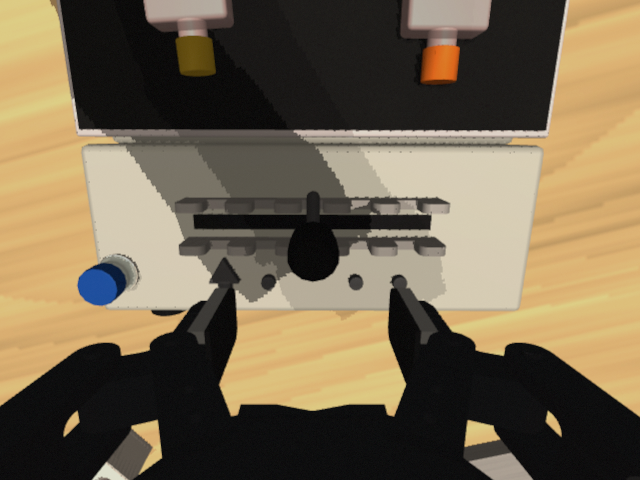

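The knob is at (313,251), where it was predicted at (314,252). It is centred between the fingers, and the gate runs level in the image. Descending and closing.

Request:
servo_tool --pt "6 0 0 3 0 0 0" --pt "6 0 0 6 0 0 0" --pt "6 0 0 8.5 0 0 0" --pt "6 0 0 9.4 0 0 0" --pt "6 0 0 9.4 0 0 0" --pt "2.5 0 0 9.4 0 0 0" --pt "2.5 0 0 9.4 0 0 0" --pt "2.5 0 0 9.4 0 0 0" --pt "2.5 0 0 9.4 0 0 0" --pt "2.5 0 0 9.4 0 0 0"

```text
clock: 2.2
position: [0.5542, 0.042, 0.1385]
tool_rot: [3.141, 0.002, 2.89]
force: [0.6, -0.7, 8.1]
grip_width: 0.0291
finger_force: 39.2
```

Request:
servo_tool --pt "2.5 0 0 0 0 0 0" --pt "2.5 0 0 0 0 0 0" --pt "2.5 0 0 0 0 0 0"

```text
clock: 2.5
position: [0.5541, 0.042, 0.1385]
tool_rot: [3.141, 0.002, 2.89]
force: [-1.2, 0.4, 8.0]
grip_width: 0.0287
finger_force: 39.2
```

Gripped. Lifting 26 mm.

Request:
servo_tool --pt "2.5 0 0 -0.7 0 0 0" --pt "2.5 0 0 -1.4 0 0 0" --pt "2.5 0 0 -2.1 0 0 0" --pt "2.5 0 0 -2.7 0 0 0" --pt "2.5 0 0 -2.7 0 0 0" --pt "2.5 0 0 -2.7 0 0 0"

```text
clock: 3.1
position: [0.5536, 0.042, 0.1644]
tool_rot: [3.141, 0.0, 2.89]
force: [2.6, -0.3, -3.6]
grip_width: 0.029
finger_force: 39.8
```

Request:
servo_tool --pt "2.5 0 -1 0 0 0 0" --pt "2.5 0 -2.2 0 0 0 0" --pt "2.5 0 -3.5 0 0 0 0" --pt "2.5 0 -4.8 0 0 0 0" --pt "2.5 0 -6 0 0 0 0" --pt "2.5 0 -6.8 0 0 0 0" --pt "2.5 0 -7.2 0 0 0 0" --pt "2.5 0 -7.2 0 0 0 0" --pt "2.5 0 -7.2 0 0 0 0"

```text
clock: 4.0
position: [0.5357, -0.0275, 0.1643]
tool_rot: [3.141, -0.0, 2.89]
force: [2.5, -0.7, -3.9]
grip_width: 0.0291
finger_force: 39.9
```

```bash
python3 - <<'E'
from h import *
f=bot.grab_frame("wrist");cv2.imwrite("pics/w2.png",f["frame"])
E
```

```text
(no output)
```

View pics/w2.png

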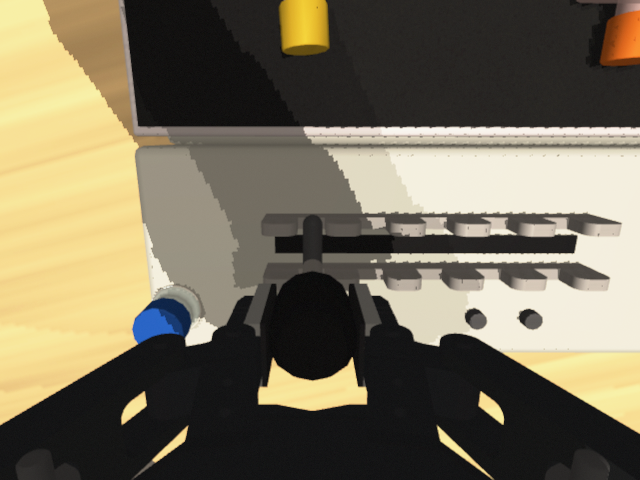

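The pin end at (313,222) sits over the first notch, which is the gap at about 303–325. Lowering.

Request:
servo_tool --pt "2.5 0 0 0.6 0 0 0" --pt "2.5 0 0 1.2 0 0 0" --pt "2.5 0 0 1.8 0 0 0" --pt "2.5 0 0 2.3 0 0 0" --pt "2.5 0 0 2.7 0 0 0" --pt "2.5 0 0 2.7 0 0 0" --pt "2.5 0 0 2.7 0 0 0"

```text
clock: 4.75
position: [0.5359, -0.0277, 0.1381]
tool_rot: [-3.142, 0.001, 2.89]
force: [-3.3, -1.1, 18.6]
grip_width: 0.0288
finger_force: 42.0
```

It has bottomed at the starting height. Releasing and retreating straight up.

Request:
servo_tool --pt "6 0 0 0 0 0 0" --pt "6 0 0 0 0 0 0" --pt "6 0 0 0 0 0 0" --pt "6 0 0 0 0 0 0" --pt "6 0 0 -2 0 0 0" --pt "6 0 0 -5 0 0 0" --pt "6 0 0 -8 0 0 0" --pt "6 0 0 -11 0 0 0" --pt "6 0 0 -11 0 0 0" --pt "6 0 0 -11 0 0 0"

```text
clock: 5.75
position: [0.5356, -0.0278, 0.2474]
tool_rot: [-3.142, 0.001, 2.89]
force: [-0.6, -0.5, -0.3]
grip_width: 0.0601
finger_force: 0.0
```

```bash
python3 - <<'E'
from h import *
f=bot.grab_frame("wrist");s=bot.observe();w=wcam(f,s["position"],s["tool_rot"]);cv2.imwrite("pics/w3.png",f["frame"])
g=bot.grab_frame("side");cv2.imwrite("pics/s3.png",cv2.resize(g["frame"][150:350,250:470],None,fx=3,fy=3))
X=np.array([.5348,-.0276,.157]);print(s["force"],proj(w,X),proj(g,X),(proj(g,X)-[250,150])*3,proj(g,X+[0,0,.018]))
E
```

```text
[-0.31664457 -0.55080991 -1.19393965] [313.83179159 244.15821672] [383.32273161 174.34893819] [399.96819483  73.04681456] [383.8202668  160.46756498]
```

View pics/w3.png

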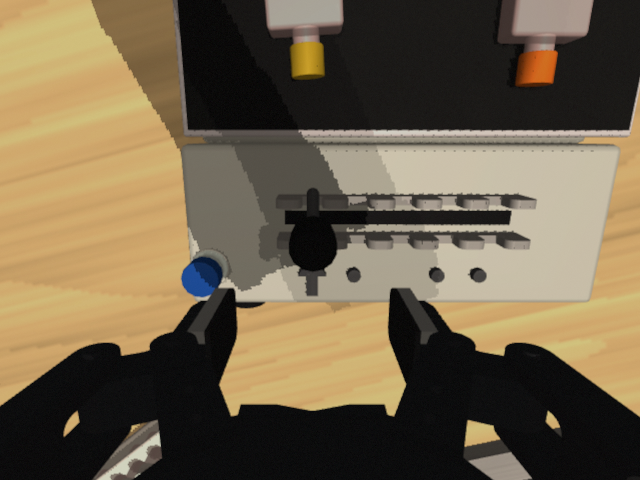

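View pics/s3.png

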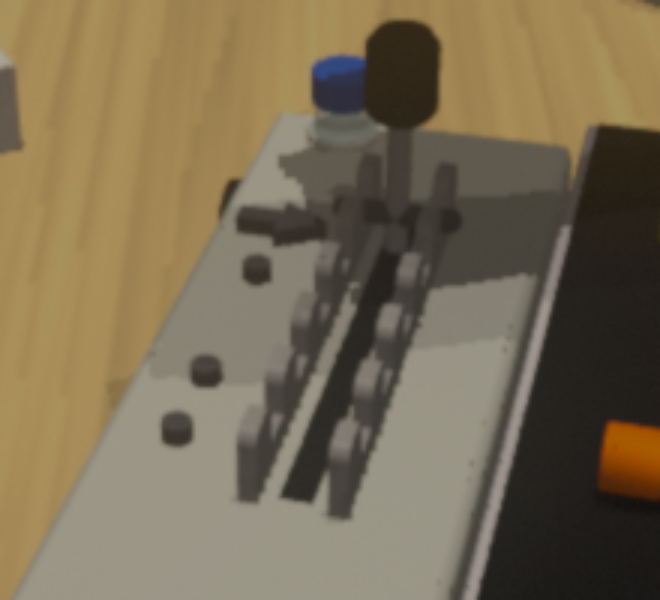

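The wrist view shows the knob at (313,244), in line with the arrow and within a pixel of the prediction. In the side crop the knob is centred at (402,73), against (400,73) for fully down, with the pin low in the end notch beside the arrow. The gripper is clear.

```bash
python3 -c "
from workcell import bot
print(bot.job_done())"
```

```text
the job is handed in; nothing more can be done
None
```

The lever is fully down in the notch beside the pointed tab (carriage -0.072). I released it, backed the gripper clear and handed the job in at about 6 s; the hand-in call gave no verdict.

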